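# Turn the face-down calculator over against the squaring stop

## Task

The desk calculator has been left face down with the rubber stamp standing on its back. First put the stamp upright in the nearer of the two shallow trays and let go of it; then push the calculator up against the bent steel squaring stop so that it stands up on edge there, bring it over, and lay it flat on the table with its keys up, easing it down rather than letting it slam. Leave the other things on the table where they are.

Things in the scene. Friction and masses are not known exactly. Their poses are not given: they have to be found in the camera images.
- stop_foot (a point): Squaring stop of slippery bent steel sheet, fixed to the table, 280 mm wide (its y). Point: middle of its foot line, at table height, where the sheet rises out of the table. Its x points across the stop away from the robot. The sheet's robot-side surface climbs from x,z = (0,0) through (10,8), (27,28), (38,50) to the top edge at (42,64) mm; behind it a flange and sloping braces reach x = 94 mm.
- calculator_center (a point): Desk calculator, a flat slab 150 (its x) x 100 (its y) x 14 mm (its z), 0.14 kg; point at its centre. Its z axis comes out of the key face: down at the start, up at the end. At the start it lies between robot and stop, a long side roughly parallel to the stop. Too wide to grasp while flat; plain square edges.
- stamp_knob (a point): Rubber stamp, 66 mm tall, standing on the calculator's back: foot 28 (its x) x 60 (its y) x 18 mm high, a 21 mm neck, and a round wooden knob 26 mm across, 32 to 66 mm above the underside. Point: middle of the knob, 50 mm above the underside. Its z points up. 0.05 kg.
- tray_floor (a point): Shallow open tray, the one nearer the robot (a like one stands far back), outside 178 mm (its x) by 118 mm (its y) at the rim, 30 mm high, inside 164 x 104 mm; loose, 0.3 kg. This point is the middle of its inner floor, 2 mm above the table.
- mug: White mug, 79 mm across, 114 mm with its handle, 89 mm tall; origin at the centre of the underside. Stays where it is.
- ink_pad: Closed flat ink pad tin, 64 x 97 x 18 mm, origin at the centre of its underside. Stays where it is.
- can: Drinks can, 53 mm across, 134 mm tall, origin at the centre of its underside. Stays where it is.
There are look-alikes about, which are no part of the job. There is more than one size of the part that bears calculator_center; the job needs the smaller.

How it is judged:
By the outcome, as a careful person would: the job done as asked, in the order asked, and still so for the second after the job is handed in, with the robot touching nothing.
It also fails if it takes over 70 s, if anything falls off the work surface, if the arm or the gripper's body presses on something with over 40 N, if the wrist force passes 120 N, or if a joint passes its speed limit or range.

## Robot

A 6-joint arm with a two-finger parallel gripper is mounted at the origin on a cart in front of the work surface, level with it; the furniture and walls round the work are solid. World frame = base frame: x ahead of the robot, y to its left, z up, the work surface at z = 0. Lengths are in mm, angles in rad, forces in N, time in s.
With the tool pointing down it reaches from about 250 to 775 mm from the base axis. Payload 8.9 kg.
Tool frame: the origin (TCP) lies at the very end of the fingers, on their centre line; the grasp point (between the pads) lies 19 mm behind it; z points along the fingers, y is the line along which they close (so a half turn about z gives the same grasp; the last joint's range is limited). The gripper opens to 85 mm and grips with 20 to 120 N. Pads are 22 mm wide; open, the fingers measure 114 mm over their backs; the gripper's body (76 mm by 85 mm) begins 54 mm behind the grasp point. The pads swing forward as they close: fully open they stand 13 mm farther back than shut.
Start: joints at [1.173, 0.291, -0.153, 1.127, 0, 1.431], TCP at [134.352, 507.517, 231.305] pointing down, gripper open.
Joint ranges: [-2.52, 2.52], [-0.91, 1.74], [-1.3, 1.37], [-1.96, 2.02], [-1.52, 1.47], [-3.14, 3.14]. Speed limits (rad/s): [2.22, 2.22, 2.79, 3.14, 3.14, 3.14].

## Interface

Orientations are given as a rotation vector (axis times angle).
In Python, from plant import * gives the robot as it stands. The module is installed in compiled form; this text tells all that it offers.
- The arm moves only by the shell command python3 -m creep 'ROWS' [FORCE]. ROWS is JSON, a list of rows, each a list of 3 entries, a list of its own where there are three numbers: the shift along the tool's x, y, z scaled (see below), then the turn, a rotation vector about the tool's x, y, z scaled (see below), then the gripper command: -1 is shut, 1 is fully open, values between are in proportion. In form: [[[x, y, z], [wx, wy, wz], claw], ...]. A call has exactly 10 rows; each row shifts and turns the commanded pose from where the row before left it, along the tool's axes as they then stand; what a row does not reach is not made up. The controller multiplies each number of a shift by 0.04 m and each number of a turn by 5 degrees. A row lasts 1/12 s, in which the tool goes at most 41.7 mm and 7.16 degrees, less where a joint would pass 70% of its speed; a pose out of reach is approached as far as the arm can. A call with a number of a shift or a turn outside -1 to 1 is refused whole. A call with a gripper value outside its range is refused whole. The fingers move at their own pace and stop on an object; FORCE is the grip in N (left out, the last holds). Time passes only in rows, so rows that do not move let the fingers close, or fill a call up. It gives the time, the measured TCP pose, the force, the opening and the grip force at its end, in the units of the state.
- get_state(): the state, without advancing time (a new reading comes with each control period).
- camera(name): name is "side" or "top" or "wrist"; returns a dict with "image" (480x640x3 uint8, red, green, blue), "K" (3x3 intrinsics, pixels), "camera_from_world" (4x4, takes a point from world to camera coordinates). Camera axes: x right, y down, z forward; pixel columns grow to the right and rows downward; lengths in mm; the calibration is good to about 2 mm. A picture is of the moment at which its call begins. There is no depth.
- hand_in(): hands the job in; it is judged then, once.
Trained networks look in the newest picture that a camera, given by its name, has taken for a name from the list of things; names that differ only in an ending like _2 or _b are one class to them, and where a whole thing is asked for, a point or a joint stands for the part that bears it (a point fixed in the world has none). Each returns a list of dicts, best first, with "score" (0 to 1); they miss things now and then, are a little off and sometimes report something else, mostly with a low value. They report only what shows in the picture. A call takes as long as a camera call. They do not tell look-alikes from the thing itself.
- spot_in(camera, query): "position" ([x, y, z] in mm, in the coordinates of the camera as it stood for that picture, good to about 4 mm: the middle of the surface that is visible of it).
The state is a dict: "time_s": time; "joint_positions": joint angles; "joint_vel": joint speeds; "joint_torque": joint torques, N m; "tcp_pos": TCP position; "eef_rot": TCP orientation; "contact_force": force on the tool from outside, world axes, zero at the start; "ft_torque": the same for the moment, N m; "opening": opening from 0.0 (shut) to 1.0 (fully open); "grip_force": force on a finger pad.
Only numpy, scipy, OpenCV 4.12 (cv2) and the standard library are available. Lean on these libraries where they do the work, as an engineer would, in place of code of your own. Each camera call takes 0.05 s, during which the arm holds its last target. There are 200 camera calls.

## Working session

There is one attempt and no reset: what is moved stays moved. The work goes in short steps, Python scripts to look and compute and a shell command to move; the robot and the scene stay as the last step left them, time stands still between calls to the robot, and variables do not carry over. Pictures are saved under pics/ and viewed, at most 10 in all, crops included, and the job is handed in when it is done.

```bash
mkdir -p pics; cat > h.py <<'E'
from plant import *
import numpy as np, cv2
from scipy.spatial.transform import Rotation as R
def world(c,p):
    T=np.linalg.inv(c["camera_from_world"]); return (T@np.r_[p,1])[:3]
def spots(cam,names,c):
    for n in names:
        for d in spot_in(cam,n)[:5]:
            p=np.array(d["position"]); u=c["K"]@p
            print(cam,n,round(d["score"],2),world(c,p).round(0),(u[:2]/u[2]).round(0))
def ray(c,u,v,z):
    T=np.linalg.inv(c["camera_from_world"]); d=T[:3,:3]@np.linalg.inv(c["K"])@[u,v,1]; o=T[:3,3]
    return o+d*(z-o[2])/d[2]
def pix(c,p):
    q=c["camera_from_world"]@np.r_[p,1]; u=c["K"]@q[:3]; return u[:2]/u[2]
def save(n,im): cv2.imwrite("pics/"+n,im[:,:,::-1])
E
python3 - <<'E'
from h import *
for n in("top","side"):
    c=camera(n); save(n+"1.png",c["image"])
    spots(n,["calculator_center","stamp_knob","tray_floor","mug","ink_pad","can"],c)
s=get_state();print(s["time_s"],s["tcp_pos"],s["eef_rot"],R.from_rotvec(s["eef_rot"]).as_matrix().round(3))
E
```

```text
top calculator_center 0.8 [ 427. -538.   22.] [453. 293.]
top calculator_center 0.74 [458.  20.  11.] [284. 272.]
top stamp_knob 0.7 [465.  48.  31.] [276. 269.]
top tray_floor 0.85 [ 476. -318.    4.] [386. 274.]
top mug 0.63 [453. 338.  28.] [188. 267.]
top ink_pad 0.82 [668. 328.  19.] [198. 204.]
top can 0.63 [ 694. -304.  120.] [389. 202.]
side calculator_center 0.75 [ 427. -510.   17.] [403. 191.]
side calculator_center 0.67 [456.  57.  13.] [358. 320.]
side stamp_knob 0.57 [469.  61.  30.] [352. 315.]
side tray_floor 0.68 [ 475. -322.    8.] [378. 225.]
side mug 0.77 [456. 325.  51.] [328. 416.]
side ink_pad 0.73 [669. 345.  18.] [211. 409.]
side can 0.83 [ 701. -280.   84.] [296. 200.]
0.7 [134.36589042 507.52757984 231.31467931] [4.05436485e-01 3.11531255e+00 5.71490430e-05] [[-0.967  0.256  0.   ]
 [ 0.256  0.967  0.   ]
 [-0.     0.    -1.   ]]
```

View pics/top1.png

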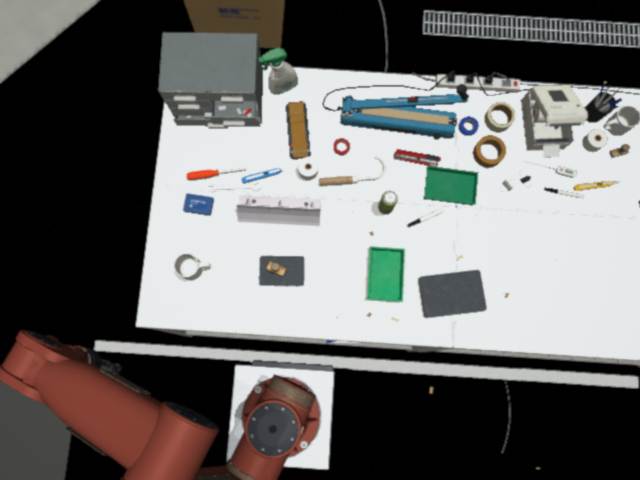

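View pics/side1.png

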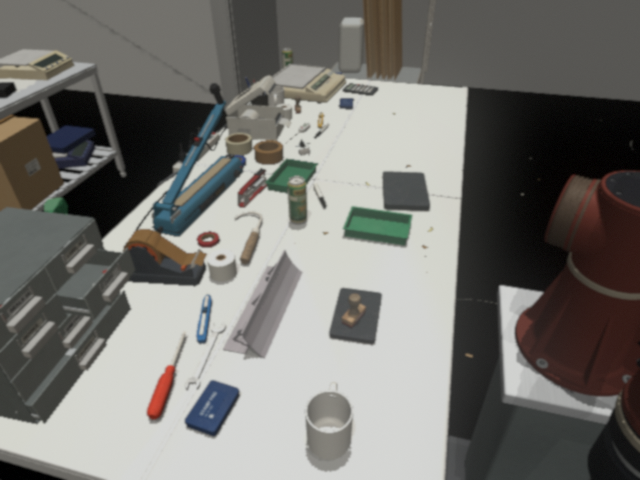

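Top view: calculator candidates are the small slab at (282,271), about 150 mm long with the stamp on it, and the bigger slab at (453,293), about 200 mm. The small one fits, since it carries the stamp and lies in front of the stop at (279,210). Of the trays at (386,274) and (451,186), the first is nearer. I'll confirm in a crop.

```bash
python3 - <<'E'
from h import *
c=camera("top"); im=c["image"]
save("crop1.png",cv2.resize(im[185:310,225:425],None,fx=4,fy=4,interpolation=cv2.INTER_CUBIC))
g=cv2.cvtColor(im,cv2.COLOR_RGB2GRAY)
m=np.zeros_like(g); m[250:292,250:312]=(g[250:292,250:312]<140); 
def rect(m,z,n):
    k=cv2.findContours(m.astype(np.uint8),cv2.RETR_EXTERNAL,cv2.CHAIN_APPROX_NONE)[0]
    k=max(k,key=cv2.contourArea)
    w=np.array([ray(c,*p,z)[:2] for p in k[:,0].astype(float)],np.float32)
    (x,y),s,a=cv2.minAreaRect(w); print(n,round(x),round(y),np.round(s),round(a,1))
rect(m,14,"calc")
hsv=cv2.cvtColor(im,cv2.COLOR_RGB2HSV)
m2=((hsv[...,0]>50)&(hsv[...,0]<90)&(hsv[...,1]>120)); m2[:240]=0; m2[:,:360]=0;m2[:,410:]=0
rect(m2,30,"tray")
m3=((hsv[...,0]<25)&(hsv[...,1]>60)); m3[:255]=0;m3[288:]=0;m3[:,:258]=0;m3[:,310:]=0
k=np.argwhere(m3);print("stamp px",k.min(0),k.max(0),k.mean(0))
for p in[(238,223),(320,223),(238,197),(320,198)]:print(p,ray(c,*p,0).round(),ray(c,*p,64).round())
E
```

```text
calc 463 31 [ 97. 146.] 3.9
tray 474 -314 [111. 172.] 89.8
stamp px [261 266] [275 285] [268.20571429 275.86857143]
(238, 223) [618. 191.   0.] [603. 182.  64.]
(320, 223) [637. -87.   0.] [622. -87.  64.]
(238, 197) [709. 200.  -0.] [692. 190.  64.]
(320, 198) [725. -81.   0.] [707. -82.  64.]
```

View pics/crop1.png

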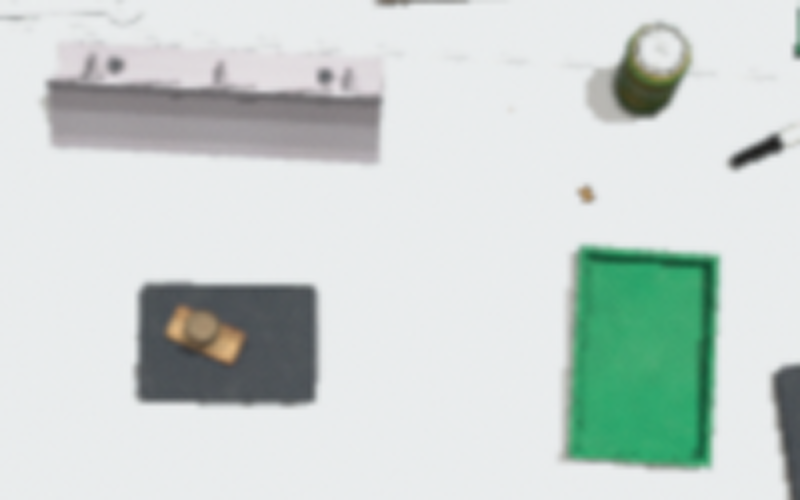

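The crop confirms it: the small slab with the stamp is at crop (227,343), with the knob at (203,328), the stop's foot line running (50,147)–(378,162), and the nearer tray at (642,355). Moving now.

```bash
python3 -m creep '[[[0,0,0],[0,0,-0.98],1],[[0,0,0],[0,0,-0.98],1],[[0,0,0],[0,0,-1],1],[[-0.48,-0.66,0],[0,0,0],1],[[-0.48,-0.66,0],[0,0,0],1],[[-0.48,-0.66,0],[0,0,0],1],[[-0.48,-0.66,0],[0,0,0],1],[[-0.48,-0.66,0],[0,0,0],1],[[-0.48,-0.66,0],[0,0,0],1],[[-0.48,-0.66,0],[0,0,0],1]]' 30
python3 -m creep '[[[-0.48,-0.66,0],[0,0,0],1],[[-0.48,-0.66,0],[0,0,0],1],[[-0.48,-0.66,0],[0,0,0],1],[[-0.48,-0.66,0],[0,0,0],1],[[-0.48,-0.66,0],[0,0,0],1],[[-0.48,-0.66,0],[0,0,0],1],[[-0.48,-0.66,0],[0,0,0],1],[[-0.48,-0.66,0],[0,0,0],1],[[-0.2,-0.4,0],[0,0,0],1],[[0,0,0],[0,0,0],1]]'
python3 - <<'E'
from h import *
s=get_state();print(s["time_s"],s["tcp_pos"],R.from_rotvec(s["eef_rot"]).as_matrix().round(3))
t=camera("top");print("knob top",ray(t,275.75,267,80)); print("foot",ray(t,237.5,221.75,0),ray(t,319.5,225.5,0))
c=camera("wrist"); save("w1.png",c["image"]); spots("wrist",["stamp_knob","calculator_center"],c)
print("cam",np.linalg.inv(c["camera_from_world"])[:3,3])
E
```

```text
time_s: 1.58
tcp_pos: [269.3, 321.4, 231.5]
eef_rot: [0.0, 3.141, 0.001]
contact_force: [-0.1, 0.6, 0.6]
opening: 1.001
grip_force: 0.0
time_s: 2.42
tcp_pos: [432.0, 92.6, 231.3]
eef_rot: [0.006, 3.141, -0.001]
contact_force: [-0.6, -0.1, 0.5]
opening: 1.002
grip_force: 0.0
2.4167 [431.97864496  92.64967529 231.28570914] [[-1.     0.004  0.001]
 [ 0.004  1.    -0.001]
 [-0.001 -0.001 -1.   ]]
knob top [463.49292326  44.9674847   80.        ]
foot [621.92505281 193.04447744   0.        ] [627.87115231 -85.82789102   0.        ]
wrist stamp_knob 0.92 [468.  54.  31.] [272. 253.]
wrist calculator_center 0.98 [456.  19.  17.] [234. 236.]
cam [359.85112019  93.5186743  373.98981155]
```

View pics/w1.png

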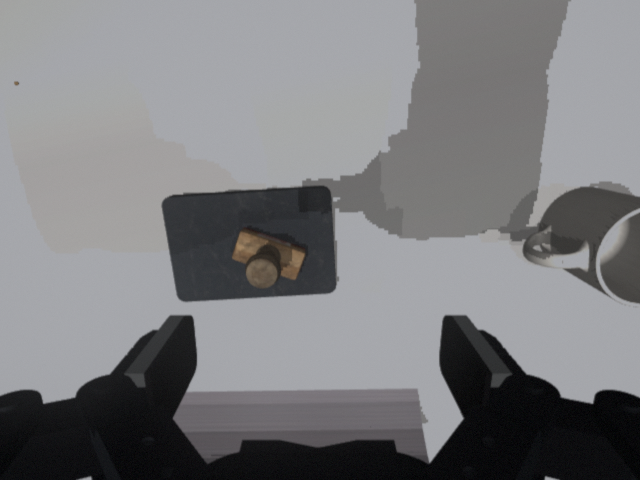

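Wrist view: knob top at (263,273), slab corners (163,198), (330,186), (337,291), (180,300), and the stop's foot edge near v=390.

```bash
python3 - <<'E'
from h import *
c=camera("wrist")
print("knob",ray(c,263,272,80))
for p in[(163,198),(330,186),(337,291),(180,300)]:print(ray(c,*p,14).round(1))
for p in[(185,391),(418,389)]:print(ray(c,*p,0).round(1),ray(c,*p,64).round(1))
E
```

```text
knob [466.04774238  53.96627291  80.        ]
[421.2 -40.2  14. ]
[410.8 106.   14. ]
[509.1 113.3  14. ]
[518.1 -34.5  14. ]
[627.8 -44.2  -0. ] [581.8 -20.3  64. ]
[625.7 200.2   0. ] [580.1 182.2  64. ]
```

```bash
python3 -m creep '[[[-0.43,-0.51,0],[0,0,0],1],[[-0.43,-0.51,0],[0,0,0],1],[[0,0,0.7],[0,0,0],1],[[0,0,0.8],[0,0,0],1],[[0,0,0.8],[0,0,0],1],[[0,0,0.8],[0,0,0],1],[[0,0,0.7],[0,0,0],1],[[0,0,0.5],[0,0,0],1],[[0,0,0.25],[0,0,0],1],[[0,0,0],[0,0,0],0.2]]' 25
python3 -m creep '[[[0,0,0],[0,0,0],-0.2],[[0,0,0],[0,0,0],-0.5],[[0,0,0],[0,0,0],-1],[[0,0,0],[0,0,0],-1],[[0,0,0],[0,0,0],-1],[[0,0,0],[0,0,0],-1],[[0,0,-0.05],[0,0,0],-1],[[0,0,-0.15],[0,0,0],-1],[[0,0,-0.4],[0,0,0],-1],[[0,0,-0.4],[0,0,0],-1]]'
```

```text
time_s: 3.5
tcp_pos: [462.4, 55.6, 47.4]
eef_rot: [0.002, -3.138, -0.0]
contact_force: [-0.5, -0.2, 0.5]
opening: 0.888
grip_force: 0.0
time_s: 4.33
tcp_pos: [463.7, 54.6, 89.7]
eef_rot: [-0.001, -3.14, -0.0]
contact_force: [0.7, 0.0, 0.0]
opening: 0.298
grip_force: 24.6
```

```bash
python3 -m creep '[[[0,0,-0.6],[0,0,0],-1],[[0,-0.3,-0.6],[0,0,0],-1],[[-0.02,-0.7,-0.2],[0,0,0],-1],[[-0.02,-0.9,0],[0,0,0],-1],[[-0.02,-0.9,0],[0,0,0],-1],[[-0.03,-0.9,0],[0,0,0],-1],[[-0.03,-0.9,0],[0,0,0],-1],[[-0.03,-0.9,0],[0,0,0],-1],[[-0.03,-0.9,0],[0,0,0],-1],[[-0.03,-0.9,0],[0,0,0],-1]]'
python3 -m creep '[[[-0.03,-0.9,0],[0,0,0],-1],[[-0.03,-0.7,0],[0,0,0],-1],[[0,-0.3,0],[0,0,0],-1],[[0,0,0],[0,0,0],-1],[[0,0,0],[0,0,0],-1],[[0,0,0],[0,0,0],-1],[[0,0,0],[0,0,0],-1],[[0,0,0],[0,0,0],-1],[[0,0,0],[0,0,0],-1],[[0,0,0],[0,0,0],-1]]'
python3 - <<'E'
from h import *
c=camera("wrist"); save("w2.png",c["image"]); spots("wrist",["tray_floor"],c)
E
```

```text
time_s: 5.17
tcp_pos: [472.3, -239.2, 145.7]
eef_rot: [-0.001, -3.142, -0.0]
contact_force: [1.8, -0.5, -0.8]
opening: 0.292
grip_force: 24.7
time_s: 6.0
tcp_pos: [475.3, -312.9, 145.5]
eef_rot: [-0.001, 3.141, -0.0]
contact_force: [0.4, -0.2, -0.8]
opening: 0.298
grip_force: 24.7
wrist tray_floor 0.84 [ 447. -308.    2.] [326. 188.]
```

View pics/w2.png

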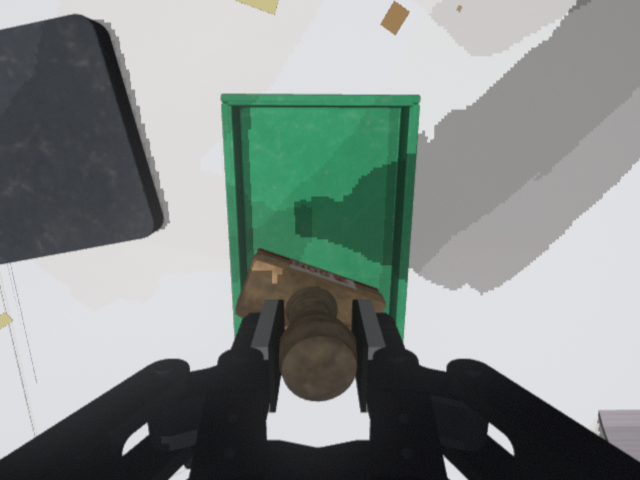

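The stamp is held upright at about (318,350), over the tray, whose walls are at u=232 and u=408. Lowering.

```bash
python3 -m creep '[[[0,0,0.5],[0,0,0],-1],[[0,0,0.6],[0,0,0],-1],[[0,0,0.6],[0,0,0],-1],[[0,0,0.5],[0,0,0],-1],[[0,0,0.3],[0,0,0],-1],[[0,0,0.1],[0,0,0],-1],[[0,0,0.05],[0,0,0],-1],[[0,0,0.03],[0,0,0],-1],[[0,0,0],[0,0,0],-1],[[0,0,0],[0,0,0],-1]]'
```

```text
time_s: 6.93
tcp_pos: [475.8, -313.9, 39.1]
eef_rot: [0.001, 3.14, -0.002]
contact_force: [-0.7, 1.2, 0.2]
opening: 0.299
grip_force: 24.8
```

```bash
python3 -m creep '[[[0,0,0.03],[0,0,0],-1],[[0,0,0.03],[0,0,0],-1],[[0,0,0.02],[0,0,0],-1],[[0,0,0],[0,0,0],-1],[[0,0,0],[0,0,0],-0.35],[[0,0,0],[0,0,0],-0.3],[[0,0,0],[0,0,0],-0.2],[[0,0,0],[0,0,0],-0.1],[[0,0,0],[0,0,0],0],[[0,0,0],[0,0,0],0.1]]'
python3 -m creep '[[[0,0,-0.1],[0,0,0],0.2],[[0,0,-0.3],[0,0,0],0.2],[[0,0,-0.8],[0,0,0],0.2],[[0,0,-1],[0,0,0],0.2],[[0,0,-1],[0,0,0],0.2],[[0,0.5,-0.5],[0,0,0],0.2],[[0.1,0.9,0],[0,0,0],0.2],[[0.3,0.9,0],[0,0,0],0.2],[[0.3,0.9,0],[0,0,0],0.2],[[0.3,0.9,0],[0,0,0],0.2]]'
python3 - <<'E'
from h import *
c=camera("top"); im=c["image"]
a=cv2.resize(im[225:325,340:440],None,fx=4,fy=4,interpolation=cv2.INTER_CUBIC)
c=camera("side"); b=cv2.resize(c["image"][180:280,320:440],(480,400),interpolation=cv2.INTER_CUBIC)
save("p3.png",np.hstack([a[:,:310],b])[:, :800])
E
```

```text
time_s: 7.77
tcp_pos: [475.1, -313.3, 34.7]
eef_rot: [-0.001, -3.141, -0.0]
contact_force: [-0.5, 0.2, 0.1]
opening: 0.55
grip_force: 0.0
time_s: 8.6
tcp_pos: [434.5, -148.0, 183.2]
eef_rot: [0.001, 3.141, -0.0]
contact_force: [1.2, 0.5, 0.5]
opening: 0.6
grip_force: 0.0
```

View pics/p3.png

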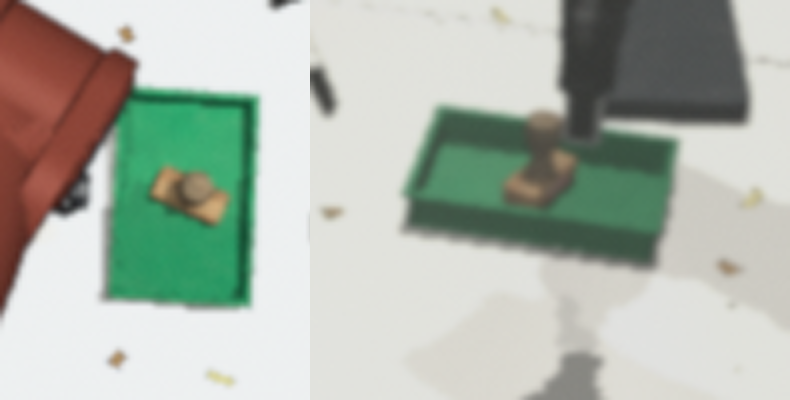

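Stamp stands upright in the tray, knob at about (195,187) in the left half and (543,130) in the right half. Next I go behind the calculator.

```bash
python3 -m creep '[[[0.4,0.8,0],[0,0,0],0.2],[[0.4,0.9,0],[0,0,0],0.2],[[0.4,0.9,0],[0,0,0],0.2],[[0.3,0.9,0],[0,0,0],0.2],[[0.2,0.7,0],[0,0,0],0.2],[[0,0.3,0.4],[0,0,0],0.2],[[0,0,0.9],[0,0,0],0.2],[[0,0,0.9],[0,0,0],0.2],[[0,0,0.9],[0,0,0],0.2],[[0,0,0.6],[0,0,0],0.2]]'
python3 -m creep '[[[0,0,0.4],[0,0,0],0.2],[[0,0,0.15],[0,0,0],0.2],[[0,0,0.05],[0,0,0],0.2],[[0,0,0],[0,0,0],0.2],[[0,0,0],[0,0,0],0.2],[[0,0,0],[0,0,0],0.2],[[0,0,0],[0,0,0],0.2],[[0,0,0],[0,0,0],0.2],[[0,0,0],[0,0,0],0.2],[[0,0,0],[0,0,0],0.2]]'
python3 - <<'E'
from h import *
print(get_state()["joint_positions"])
E
```

```text
time_s: 9.53
tcp_pos: [366.6, 30.7, 33.0]
eef_rot: [-0.0, -3.141, 0.0]
contact_force: [-0.1, -1.2, -0.2]
opening: 0.597
grip_force: 0.0
time_s: 10.37
tcp_pos: [367.5, 30.6, 11.1]
eef_rot: [0.001, 3.141, -0.0]
contact_force: [-0.7, 0.0, 0.7]
opening: 0.596
grip_force: 0.0
[-1.15972269e-01  3.04148972e-01 -8.56843758e-01  4.09344038e-01
  1.59857830e-05 -1.15524314e-01]
```

```bash
python3 -m creep '[[[0,0,0.12],[0,0,0],0.2],[[0,0,0.08],[0,0,0],0.2],[[-0.4,0,0.02],[0,0,0],0.2],[[-0.3,0,0],[0,0,0],0.2],[[-0.15,0,0],[0,0,0],0.2],[[-0.15,0,0],[0,0,0],0.2],[[-0.25,0,0],[0,0,0],0.2],[[-0.3,0,0],[0,0,0],0.2],[[-0.3,0,0],[0,0,0],0.2],[[-0.3,0,0],[0,0,0],0.2]]'
python3 -m creep '[[[-0.3,0,0],[0,0,0],0.2],[[-0.3,0,0],[0,0,0],0.2],[[-0.3,0,0],[0,0,0],0.2],[[-0.3,0,0],[0,0,0],0.2],[[-0.2,0,0],[0,0,0],0.2],[[-0.2,0,0],[0,0,0],0.2],[[-0.2,0,0],[0,0,0],0.2],[[-0.2,0,0],[0,0,0],0.2],[[-0.2,0,0],[0,0,0],0.2],[[-0.2,0,0],[0,0,0],0.2]]'
python3 - <<'E'
from h import *
c=camera("side"); save("s4.png",cv2.resize(c["image"][200:380,200:440],None,fx=3,fy=3,interpolation=cv2.INTER_CUBIC))
E
```

```text
time_s: 11.2
tcp_pos: [452.9, 30.7, 1.7]
eef_rot: [-0.001, -3.14, -0.0]
contact_force: [-1.5, 0.3, 1.2]
opening: 0.603
grip_force: 0.4
time_s: 12.03
tcp_pos: [549.7, 30.6, 2.0]
eef_rot: [-0.001, -3.141, -0.0]
contact_force: [-1.9, -0.6, -0.5]
opening: 0.599
grip_force: 0.9
```

View pics/s4.png

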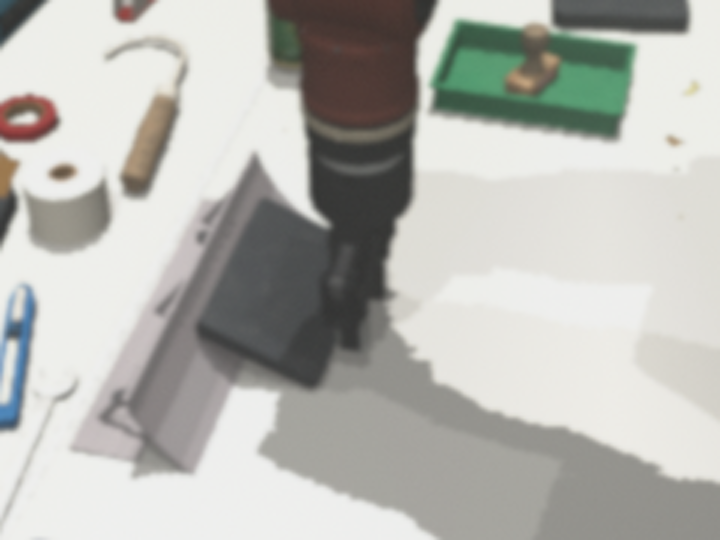

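The calculator's far edge, around (200,325)–(265,205), is climbing the stop squarely. I keep pushing.

```bash
python3 -m creep '[[[-0.15,0,0],[0,0,0],0.2],[[-0.15,0,0],[0,0,0],0.2],[[-0.15,0,0],[0,0,0],0.2],[[-0.15,0,0],[0,0,0],0.2],[[-0.12,0,0],[0,0,0],0.2],[[-0.12,0,0],[0,0,0],0.2],[[-0.12,0,0],[0,0,0],0.2],[[-0.1,0,0],[0,0,0],0.2],[[-0.1,0,0],[0,0,0],0.2],[[-0.05,0,0],[0,0,0],0.2]]'
python3 -m creep '[[[-0.05,0,0],[0,0,0],0.2],[[-0.05,0,0],[0,0,0],0.2],[[-0.05,0,0],[0,0,0],0.2],[[0,0,0],[0,0,0],0.2],[[0,0,0],[0,0,0],0.2],[[0,0,0],[0,0,0],0.2],[[0,0,0],[0,0,0],0.2],[[0,0,0],[0,0,0],0.2],[[0,0,0],[0,0,0],0.2],[[0,0,0],[0,0,0],0.2]]'
python3 - <<'E'
from h import *
c=camera("side"); save("s5.png",cv2.resize(c["image"][220:360,220:400],None,fx=4,fy=4,interpolation=cv2.INTER_CUBIC))
E
```

```text
time_s: 12.92
tcp_pos: [598.3, 30.5, 2.1]
eef_rot: [0.001, 3.141, -0.0]
contact_force: [-0.4, -0.3, -1.3]
opening: 0.6
grip_force: 0.4
time_s: 13.75
tcp_pos: [603.8, 30.5, 2.2]
eef_rot: [0.001, 3.141, 0.0]
contact_force: [-0.2, -0.9, -0.0]
opening: 0.599
grip_force: 0.0
```

View pics/s5.png

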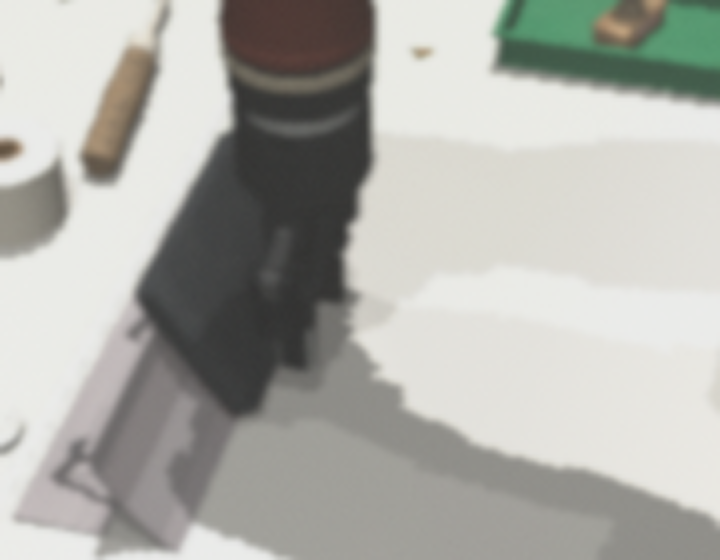

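Slab leans steeply on the stop, top edge about (140,295)–(225,140), bottom near (240,410). I push a little further, then back off slowly.

```bash
python3 -m creep '[[[-0.06,0,0],[0,0,0],0.2],[[-0.06,0,0],[0,0,0],0.2],[[-0.06,0,0],[0,0,0],0.2],[[-0.04,0,0],[0,0,0],0.2],[[0,0,0],[0,0,0],0.2],[[0,0,0],[0,0,0],0.2],[[0.03,0,0],[0,0,0],0.2],[[0.03,0,0],[0,0,0],0.2],[[0.05,0,0],[0,0,0],0.2],[[0.05,0,0],[0,0,0],0.2]]'
python3 - <<'E'
from h import *
c=camera("side"); spots("side",["calculator_center"],c)
E
python3 -m creep '[[[0.1,0,0],[0,0,0],0.2],[[0.2,0,0],[0,0,0],0.2],[[0.3,0,0],[0,0,0],0.2],[[0.4,0,0],[0,0,0],0.2],[[0.5,0,-0.5],[0,0,0],0.2],[[0.4,0,-0.8],[0,0,0],0.2],[[0,0,-1],[0,0,0],1],[[0,0,-1],[0,0,0],1],[[0,0,-1],[0,0,0],1],[[0,0,-0.8],[0,0,0],1]]'
python3 - <<'E'
from h import *
c=camera("side"); spots("side",["calculator_center"],c);
c2=camera("wrist");spots("wrist",["calculator_center"],c2)
w=c2["image"]; w=cv2.resize(w,(400,300),interpolation=cv2.INTER_AREA)
b=cv2.resize(c["image"][220:370,220:420],(400,300),interpolation=cv2.INTER_CUBIC)
save("p6.png",np.hstack([w,b])); np.save("w6.npy",c2["image"])
E
```

```text
time_s: 14.63
tcp_pos: [604.4, 30.5, 1.9]
eef_rot: [-0.001, -3.139, 0.0]
contact_force: [-1.8, 0.0, 3.1]
opening: 0.594
grip_force: 1.7
side calculator_center 0.86 [ 423. -510.   18.] [405. 191.]
side calculator_center 0.64 [651.  67.  62.] [271. 292.]
time_s: 15.57
tcp_pos: [530.4, 30.5, 209.4]
eef_rot: [0.001, 3.138, -0.0]
contact_force: [1.9, -0.7, 0.2]
opening: 0.998
grip_force: 0.0
side calculator_center 0.76 [ 427. -511.   21.] [403. 190.]
side calculator_center 0.59 [644.  45.  52.] [278. 289.]
wrist calculator_center 0.91 [650.  28.  57.] [316. 360.]
```

View pics/p6.png

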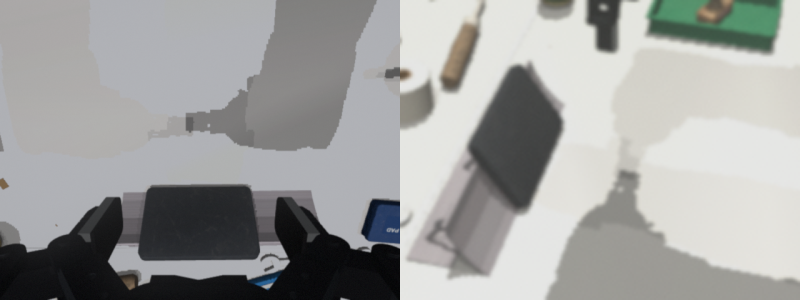

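It stands leaning on the stop: wrist half shows top edge at v≈258 (u 139–259) and bottom edge at v≈185 (u 147–249). I turn the gripper a quarter while working out the edges.

```bash
python3 - <<'E'
from h import *
c=camera("wrist"); g=cv2.cvtColor(c["image"],cv2.COLOR_RGB2GRAY)
for u in(270,318,370):
    print(u,[int(x) for x in g[280:430:6,u]])
for v in(330,380,400):
    r=np.where(g[v]<70)[0]; r=r[(r>200)&(r<430)]; print(v,r.min(),r.max())
print(c["K"][0,0])
for z,v in((8,297),(85,413),(92,413),(100,413)):print(z,ray(c,318,v,z).round(1))
E
python3 -m creep '[[[0,0,-0.3],[0,0,1],1],[[0,0,0],[0,0,1],1],[[0,0,0],[0,0,1],1],[[0,0,0],[0,0,1],1],[[0,0,0],[0,0,1],1],[[0,0,0],[0,0,1],1],[[0,0,0],[0,0,1],1],[[0,0,0],[0,0,1],1],[[0,0,0],[0,0,1],1],[[0,0,0],[0,0,1],1]]' 
python3 -m creep '[[[0,0,0],[0,0,1],1],[[0,0,0],[0,0,1],1],[[0,0,0],[0,0,1],1],[[0,0,0],[0,0,1],1],[[0,0,0],[0,0,1],1],[[0,0,0],[0,0,1],1],[[0,0,0],[0,0,1],1],[[0,0,0],[0,0,1],1],[[0,0,0],[0,0,0],1],[[0,0,0],[0,0,0],1]]' 
python3 - <<'E'
from h import *
s=get_state();print(R.from_rotvec(s["eef_rot"]).as_matrix().round(3),s["joint_positions"])
c=camera("wrist"); spots("wrist",["calculator_center"],c)
E
```

```text
270 [176, 175, 174, 175, 93, 44, 43, 45, 42, 41, 41, 40, 39, 40, 37, 37, 37, 43, 38, 38, 39, 41, 43, 43, 49]
318 [176, 174, 175, 176, 89, 45, 43, 39, 39, 37, 38, 34, 37, 39, 38, 39, 39, 41, 39, 40, 43, 42, 43, 48, 57]
370 [175, 176, 175, 174, 77, 41, 40, 40, 40, 39, 35, 40, 40, 37, 40, 38, 39, 40, 39, 43, 43, 43, 44, 50, 93]
330 231 404
380 223 414
400 221 415
414.4871500846262
8 [608.9  29.9   8. ]
85 [670.3  29.8  85. ]
92 [664.7  29.8  92. ]
100 [658.4  29.8 100. ]
time_s: 16.65
tcp_pos: [529.1, 30.6, 216.2]
eef_rot: [-1.333, -2.841, 0.002]
contact_force: [0.3, -1.0, -0.3]
opening: 1.001
grip_force: 0.0
time_s: 17.48
tcp_pos: [529.4, 30.6, 216.8]
eef_rot: [-2.218, -2.223, 0.002]
contact_force: [0.6, 0.5, -0.6]
opening: 1.004
grip_force: 0.0
[[-0.002  1.    -0.002]
 [ 1.     0.002  0.   ]
 [ 0.    -0.002 -1.   ]] [-8.02588002e-02  3.11028531e-01 -1.63851639e-01  1.09817818e+00
  9.24097014e-06  1.48839480e+00]
wrist calculator_center 0.66 [652.  33.  65.] [485. 223.]
```

```bash
python3 -m creep '[[[0,0.4,0],[0,0,0],1],[[0,0.8,0],[0,0,0],1],[[0,0.8,0],[0,0,0],1],[[0,0.7,0],[0,0,0],1],[[0,0.32,0],[0,0,0],1],[[0,0,0.4],[0,0,0],1],[[0,0,0.6],[0,0,0],1],[[0,0,0.6],[0,0,0],1],[[0,0,0],[0,0,0],1],[[0,0,0],[0,0,0],1]]'
python3 -m creep '[[[0,0,0.5],[0,0,0],1],[[0,0,0.5],[0,0,0],1],[[0,0,0.4],[0,0,0],1],[[0,0,0.3],[0,0,0],1],[[0,0,0.3],[0,0,0],1],[[0,0,0.2],[0,0,0],1],[[0,0,0.1],[0,0,0],1],[[0,0,0],[0,0,0],1],[[0,0,0],[0,0,0],1],[[0,0,0],[0,0,0],1]]'
```

```text
time_s: 18.42
tcp_pos: [649.9, 30.5, 153.1]
eef_rot: [-2.219, -2.221, 0.003]
contact_force: [-0.2, -0.9, -0.2]
opening: 0.997
grip_force: 0.0
time_s: 19.25
tcp_pos: [651.5, 30.4, 63.0]
eef_rot: [2.221, 2.22, 0.001]
contact_force: [0.3, -0.5, 1.2]
opening: 0.999
grip_force: 0.0
```

```bash
python3 -m creep '[[[0,-0.1,0],[0,0,0],1],[[0,-0.15,0],[0,0,0],1],[[0,-0.15,0],[0,0,0],1],[[0,-0.15,0],[0,0,0],1],[[0,-0.15,0],[0,0,0],1],[[0,-0.15,0],[0,0,0],1],[[0,-0.15,0],[0,0,0],1],[[0,-0.15,0],[0,0,0],1],[[0,-0.1,0],[0,0,0],1],[[0,0,0],[0,0,0],1]]'
python3 - <<'E'
from h import *
c=camera("side"); spots("side",["calculator_center"],c);
c=camera("wrist");spots("wrist",["calculator_center"],c)
E
```

```text
time_s: 20.08
tcp_pos: [599.9, 30.6, 62.1]
eef_rot: [-2.222, -2.22, 0.001]
contact_force: [0.3, -0.7, -0.9]
opening: 0.999
grip_force: 0.0
side calculator_center 0.69 [ 424. -508.   18.] [404. 191.]
wrist calculator_center 0.63 [626.  55.  97.] [404. 298.]
```

```bash
python3 -m creep '[[[0,0.05,0],[0,0,0],0.7],[[0,0.05,0],[0,0,0],0.5],[[0,0.05,0],[0,0,0],0.3],[[0,0.05,0],[0,0,0],0.1],[[0,0.05,0],[0,0,0],-0.1],[[0,0.05,0],[0,0,0],-0.3],[[0,0,0],[0,0,0],-0.5],[[0,0,0],[0,0,0],-0.7],[[0,0,0],[0,0,0],-1],[[0,0,0],[0,0,0],-1]]' 30
python3 - <<'E'
from h import *
c=camera("wrist");spots("wrist",["calculator_center"],c)
c=camera("side");b=cv2.resize(c["image"][200:380,200:440],None,fx=3,fy=3,interpolation=cv2.INTER_CUBIC);save("s7.png",b)
E
```

```text
time_s: 21.12
tcp_pos: [612.7, 30.5, 62.0]
eef_rot: [-2.222, -2.221, 0.0]
contact_force: [-0.7, 0.3, -0.7]
opening: 0.159
grip_force: 29.9
wrist calculator_center 0.89 [616.  57. 102.] [328. 296.]
```

Gripped at 13.5 mm wide. Lift, back off, tilt.

```bash
python3 -m creep '[[[0,0,0],[0,0,0],-1],[[0,0,-0.15],[0,0,0],-1],[[0,0,-0.3],[0,0,0],-1],[[0,-0.1,-0.5],[0,0,0],-1],[[0,-0.4,-0.5],[0,0,0],-1],[[0,-0.5,-0.5],[0,0,0],-1],[[0,-0.5,-0.3],[0,0,0],-1],[[0,-0.5,-0.2],[0,0,0],-1],[[0,-0.2,0],[0,0,0],-1],[[0,0,0],[0,0,0],-1]]' 60
python3 -m creep '[[[0,0,0],[-0.5,0,0],-1],[[0,0,0],[-1,0,0],-1],[[0,0,0],[-1,0,0],-1],[[0,0,0],[-1,0,0],-1],[[0,0,0],[-1,0,0],-1],[[0,0,0],[-1,0,0],-1],[[0,0,0],[-1,0,0],-1],[[0,0,0],[-1,0,0],-1],[[0,0,0],[-1,0,0],-1],[[0,0,0],[-0.5,0,0],-1]]'
python3 - <<'E'
from h import *
s=get_state();print(R.from_rotvec(s["eef_rot"]).as_matrix().round(3),s["joint_positions"].round(2))
E
```

```text
time_s: 22.1
tcp_pos: [523.8, 30.6, 160.8]
eef_rot: [2.222, 2.221, 0.0]
contact_force: [1.1, 0.1, -1.6]
opening: 0.156
grip_force: 62.6
time_s: 22.93
tcp_pos: [523.6, 30.8, 159.3]
eef_rot: [1.761, 1.76, 0.728]
contact_force: [-0.8, -0.8, -2.9]
opening: 0.161
grip_force: 62.6
[[ 0.     0.708  0.706]
 [ 1.    -0.001 -0.   ]
 [ 0.     0.706 -0.708]] [-0.14  0.   -1.18 -0.39  0.1   1.47]
```

```bash
python3 -m creep '[[[0,0,0],[0,0.35,-0.35],-1],[[0,0,0],[0,0.7,-0.7],-1],[[0,0,0],[0,0.7,-0.7],-1],[[0,0,0],[0,0.7,-0.7],-1],[[0,0,0],[0,0.7,-0.7],-1],[[0,0,0],[0,0.7,-0.7],-1],[[0,0,0],[0,0.7,-0.7],-1],[[0,0,0],[0,0.7,-0.7],-1],[[0,0,0],[0,0.7,-0.7],-1],[[0,0,0],[0,0,0],-1]]'
python3 - <<'E'
from h import *
s=get_state();print(R.from_rotvec(s["eef_rot"]).as_matrix().round(3),s["joint_positions"].round(2))
E
```

```text
time_s: 23.77
tcp_pos: [527.4, 28.1, 160.1]
eef_rot: [1.074, 2.421, 1.0]
contact_force: [1.3, 0.1, -0.2]
opening: 0.155
grip_force: 62.6
[[-0.671  0.525  0.523]
 [ 0.741  0.475  0.474]
 [ 0.     0.706 -0.709]] [-0.53  0.17 -0.85  0.26  0.74  0.42]
```

```bash
python3 -m creep '[[[0,0,0],[0,0.7,-0.7],-1],[[0,0,0],[0,0.7,-0.7],-1],[[0,0,0],[0,0.7,-0.7],-1],[[0,0,0],[0,0.4,-0.4],-1],[[0,0,0],[-0.8,0,0],-1],[[0,0,0],[-0.8,0,0],-1],[[0,0,0],[-0.8,0,0],-1],[[0,0,0],[-0.8,0,0],-1],[[0,0,0],[-0.8,0,0],-1],[[0,0,0],[0,0,0],-1]]'
python3 - <<'E'
from h import *
s=get_state();M=R.from_rotvec(s["eef_rot"]).as_matrix();print(M.round(3),s["joint_positions"].round(2))
print("tool shift units for world goal",(M.T@(np.array([495,90,60])-s["tcp_pos"])/40).round(2),"world down 10mm",(M.T@[0,0,-.25]).round(3))
E
```

```text
time_s: 24.6
tcp_pos: [524.2, 30.4, 157.3]
eef_rot: [0.647, 2.353, 1.503]
contact_force: [-2.3, 0.4, -1.5]
opening: 0.152
grip_force: 62.6
[[-0.862  0.221  0.455]
 [ 0.506  0.361  0.784]
 [ 0.009  0.906 -0.423]] [-0.7   0.54 -0.61  0.78  1.1  -0.39]
tool shift units for world goal [ 1.36 -1.83  1.86] world down 10mm [-0.002 -0.227  0.106]
```

```bash
python3 -m creep '[[[0.15,-0.2,0.2],[0,0,0],-1],[[0.25,-0.34,0.34],[0,0,0],-1],[[0.25,-0.34,0.34],[0,0,0],-1],[[0.25,-0.34,0.34],[0,0,0],-1],[[0.25,-0.34,0.34],[0,0,0],-1],[[0.2,-0.25,0.25],[0,0,0],-1],[[0,0,0],[-0.5,0,0],-1],[[0,0,0],[-0.5,0,0],-1],[[0,0,0],[0,0,0],-1],[[0,0,0],[0,0,0],-1]]'
python3 - <<'E'
from h import *
s=get_state();M=R.from_rotvec(s["eef_rot"]).as_matrix();print(M.round(3),s["joint_positions"].round(2))
print("world down 10mm",(M.T@[0,0,-.25]).round(3))
print("levelling z",M[2,0])
c=camera("side"); spots("side",["calculator_center"],c)
E
```

```text
time_s: 25.43
tcp_pos: [495.8, 88.0, 63.1]
eef_rot: [0.62, 2.278, 1.589]
contact_force: [-0.5, -0.8, -1.0]
opening: 0.154
grip_force: 62.6
[[-0.864  0.178  0.471]
 [ 0.504  0.297  0.811]
 [ 0.005  0.938 -0.347]] [-0.66  0.75 -0.79  0.38  1.19 -0.37]
world down 10mm [-0.001 -0.235  0.087]
levelling z 0.004517375227589604
side calculator_center 0.78 [498. 106.  61.] [334. 317.]
side calculator_center 0.57 [ 470. -498.   19.] [389. 191.]
```

```bash
python3 -m creep '[[[0,-0.12,0.044],[0,0,0],-1],[[0,-0.12,0.044],[0,0,0],-1],[[0,-0.12,0.044],[0,0,0],-1],[[0,-0.12,0.044],[0,0,0],-1],[[0,-0.1,0.037],[0,0,0],-1],[[0,-0.06,0.022],[0,0,0],-1],[[0,-0.05,0.018],[0,0,0],-1],[[0,-0.02,0.008],[0,0,0],-1],[[0,0,0],[0,0,0],-1],[[0,0,0],[0,0,0],-1]]'
```

```text
time_s: 26.37
tcp_pos: [495.7, 88.1, 33.7]
eef_rot: [0.618, 2.274, 1.591]
contact_force: [0.0, -0.4, -0.5]
opening: 0.156
grip_force: 62.6
```

```bash
python3 -m creep '[[[0,-0.03,0.01],[0,0,0],-1],[[0,-0.03,0.01],[0,0,0],-1],[[0,-0.03,0.01],[0,0,0],-1],[[0,-0.02,0.01],[0,0,0],-1],[[0,0,0],[0,0,0],-1],[[0,0,0],[0,0,0],-1],[[0,0,0],[0,0,0],-1],[[0,0,0],[0,0,0],-1],[[0,0,0],[0,0,0],-1],[[0,0,0],[0,0,0],-1]]'
```

```text
time_s: 27.2
tcp_pos: [496.0, 88.1, 29.8]
eef_rot: [0.618, 2.272, 1.592]
contact_force: [-1.3, -0.2, 8.7]
opening: 0.16
grip_force: 62.8
```

Contact is at the far edge. The slab sits too deep in the fingers to slip out gently, so I'll stand it upright, re-grip it near its edge, then lay it down.

```bash
python3 -m creep '[[[0,0.2,-0.07],[0,0,0],-1],[[0,0.6,-0.22],[0,0,0],-1],[[0,0.4,-0.15],[0.5,0,0],-1],[[0,0,0],[1,0,0],-1],[[0,0,0],[1,0,0],-1],[[0,0,0],[1,0,0],-1],[[0,0,0],[1,0,0],-1],[[0,0,0],[1,0,0],-1],[[0,0,0],[1,0,0],-1],[[0,0,0],[1,0,0],-1]]'
python3 -m creep '[[[0,0,0],[1,0,0],-1],[[0,0,0],[1,0,0],-1],[[0,0,0],[1,0,0],-1],[[0,0,0],[1,0,0],-1],[[0,0,0],[1,0,0],-1],[[0,0,0],[0.9,0,0],-1],[[0,0,0],[0.5,0,0],-1],[[0,0,0],[0,0,0],-1],[[0,0,0],[0,0,0],-1],[[0,0,0],[0,0,0],-1]]'
python3 - <<'E'
from h import *
s=get_state();M=R.from_rotvec(s["eef_rot"]).as_matrix();print(M.round(3),s["joint_positions"].round(2))
E
```

```text
time_s: 28.03
tcp_pos: [495.4, 87.9, 81.1]
eef_rot: [0.756, 2.787, 0.805]
contact_force: [0.1, -0.4, -1.1]
opening: 0.155
grip_force: 62.6
time_s: 28.87
tcp_pos: [495.0, 87.9, 79.9]
eef_rot: [-0.82, -3.031, -0.014]
contact_force: [0.0, -0.3, -1.5]
opening: 0.155
grip_force: 62.5
[[-0.864  0.504  0.001]
 [ 0.504  0.863  0.009]
 [ 0.004  0.008 -1.   ]] [ 0.02  0.39 -0.45  0.73  0.01  0.55]
```

```bash
python3 -m creep '[[[0,0,0.15],[0,0,0],-1],[[0,0,0.12],[0,0,0],-1],[[0,0,0.06],[0,0,0],-1],[[0,0,0.05],[0,0,0],-1],[[0,0,0.03],[0,0,0],-1],[[0,0,0.02],[0,0,0],-1],[[0,0,0.01],[0,0,0],-1],[[0,0,0],[0,0,0],-1],[[0,0,0],[0,0,0],-1],[[0,0,0],[0,0,0],-1]]'
```

```text
time_s: 29.7
tcp_pos: [495.9, 88.1, 62.6]
eef_rot: [-0.82, -3.032, -0.012]
contact_force: [0.8, 0.6, -1.5]
opening: 0.154
grip_force: 62.5
```

```bash
python3 -m creep '[[[0,0,0.02],[0,0,0],-1],[[0,0,0.02],[0,0,0],-1],[[0,0,0],[0,0,0],-0.64],[[0,0,0],[0,0,0],-0.6],[[0,0,0],[0,0,0],-0.6],[[0,0,0],[0,0,0],-0.6],[[0,0,-0.05],[0,0,0],-0.6],[[0,0,-0.1],[0,0,0],-0.6],[[0,0,-0.1],[0,0,0],-0.6],[[0,0,-0.1],[0,0,0],-0.6]]'
python3 -m creep '[[[0,0,-0.1],[0,0,0],-0.6],[[0,0,-0.1],[0,0,0],-0.6],[[0,0,-0.08],[0,0,0],-0.6],[[0,0,0],[0,0,0],-0.6],[[0,0,0],[0,0,0],-1],[[0,0,0],[0,0,0],-1],[[0,0,0],[0,0,0],-1],[[0,0,0],[0,0,0],-1],[[0,0,0],[0,0,0],-1],[[0,0,0],[0,0,0],-1]]' 50
python3 - <<'E'
from h import *
c=camera("wrist"); spots("wrist",["calculator_center"],c)
E
```

```text
time_s: 30.53
tcp_pos: [495.9, 88.0, 75.4]
eef_rot: [-0.82, -3.032, -0.012]
contact_force: [0.2, 0.6, 0.4]
opening: 0.199
grip_force: 0.0
time_s: 31.37
tcp_pos: [496.2, 88.1, 86.8]
eef_rot: [0.82, 3.032, 0.013]
contact_force: [-1.0, 0.6, 9.7]
opening: 0.145
grip_force: 49.2
wrist calculator_center 0.86 [479.  97. 104.] [317. 287.]
```

```bash
python3 -m creep '[[[0,0,-0.1],[0,0,0],-1],[[0,0,-0.4],[0,0,0],-1],[[0,0,-0.3],[-0.3,0,0],-1],[[0,0,0],[-0.8,0,0],-1],[[0,0,0],[-1,0,0],-1],[[0,0,0],[-1,0,0],-1],[[0,0,0],[-1,0,0],-1],[[0,0,0],[-1,0,0],-1],[[0,0,0],[-1,0,0],-1],[[0,0,0],[-1,0,0],-1]]'
python3 -m creep '[[[0,0,0],[-1,0,0],-1],[[0,0,0],[-1,0,0],-1],[[0,0,0],[-1,0,0],-1],[[0,0,0],[-1,0,0],-1],[[0,0,0],[-1,0,0],-1],[[0,0,0],[-1,0,0],-1],[[0,0,0],[-0.9,0,0],-1],[[0,0,0],[0,0,0],-1],[[0,0,0],[0,0,0],-1],[[0,0,0],[0,0,0],-1]]'
python3 - <<'E'
from h import *
s=get_state();M=R.from_rotvec(s["eef_rot"]).as_matrix();print(M.round(3),s["joint_positions"].round(2))
c=camera("side"); spots("side",["calculator_center"],c)
E
```

```text
time_s: 32.3
tcp_pos: [495.7, 87.5, 118.7]
eef_rot: [0.743, 2.744, 0.896]
contact_force: [0.9, 0.5, -1.5]
opening: 0.15
grip_force: 49.1
time_s: 33.13
tcp_pos: [495.8, 87.7, 118.0]
eef_rot: [0.616, 2.269, 1.598]
contact_force: [-0.9, -0.2, -1.3]
opening: 0.147
grip_force: 49.3
[[-0.864  0.173  0.473]
 [ 0.504  0.29   0.814]
 [ 0.003  0.941 -0.338]] [-0.67  0.63 -0.78  0.53  1.2  -0.39]
side calculator_center 0.92 [ 465. -520.   18.] [392. 188.]
side calculator_center 0.81 [512. 128. 110.] [325. 307.]
```

```bash
python3 -m creep '[[[0,-0.15,0.054],[0,0,0],-1],[[0,-0.25,0.09],[0,0,0],-1],[[0,-0.3,0.108],[0,0,0],-1],[[0,-0.3,0.108],[0,0,0],-1],[[0,-0.3,0.108],[0,0,0],-1],[[0,-0.25,0.09],[0,0,0],-1],[[0,-0.15,0.054],[0,0,0],-1],[[0,-0.08,0.03],[0,0,0],-1],[[0,0,0],[0,0,0],-1],[[0,0,0],[0,0,0],-1]]'
python3 -m creep '[[[0,-0.03,0.01],[0,0,0],-1],[[0,-0.03,0.01],[0,0,0],-1],[[0,-0.02,0.01],[0,0,0],-1],[[0,-0.02,0.01],[0,0,0],-1],[[0,0,0],[0,0,0],-1],[[0,0,0],[0,0,0],-1],[[0,0,0],[0,0,0],-1],[[0,0,0],[0,0,0],-1],[[0,0,0],[0,0,0],-1],[[0,0,0],[0,0,0],-1]]'
```

```text
time_s: 34.07
tcp_pos: [495.8, 88.1, 42.7]
eef_rot: [0.615, 2.266, 1.6]
contact_force: [0.5, -0.1, -1.1]
opening: 0.145
grip_force: 49.2
time_s: 34.9
tcp_pos: [495.8, 88.2, 38.1]
eef_rot: [0.616, 2.266, 1.6]
contact_force: [0.4, -0.4, -1.2]
opening: 0.149
grip_force: 49.2
```

```bash
python3 -m creep '[[[0,-0.03,0.01],[0,0,0],-1],[[0,-0.03,0.01],[0,0,0],-1],[[0,-0.02,0.01],[0,0,0],-1],[[0,0,0],[0,0,0],-1],[[0,0,0],[0,0,0],-1],[[0,0,0],[0,0,0],-1],[[0,0,0],[0,0,0],-1],[[0,0,0],[0,0,0],-1],[[0,0,0],[0,0,0],-1],[[0,0,0],[0,0,0],-1]]'
```

```text
time_s: 35.73
tcp_pos: [495.9, 88.2, 34.8]
eef_rot: [0.615, 2.266, 1.6]
contact_force: [0.1, -2.0, 3.5]
opening: 0.149
grip_force: 49.6
```

```bash
python3 -m creep '[[[0,0,0],[0,0,0],-0.65],[[0,0,0],[0,0,0],-0.6],[[0,0,0],[0,0,0],-0.55],[[0,0,0],[0,0,0],-0.55],[[0,-0.05,0.02],[0,0,0],-0.55],[[0,-0.05,0.02],[0,0,0],-0.5],[[0,-0.04,0.01],[0,0,0],-0.5],[[0,0,0],[0,0,0],-0.5],[[0,0,0],[0,0,0],-0.5],[[0,0,0],[0,0,0],-0.5]]'
python3 - <<'E'
from h import *
c=camera("side"); spots("side",["calculator_center"],c)
E
```

```text
time_s: 36.57
tcp_pos: [496.4, 88.8, 31.3]
eef_rot: [0.617, 2.259, 1.606]
contact_force: [0.1, 2.4, 26.1]
opening: 0.248
grip_force: 0.3
side calculator_center 0.89 [ 472. -471.   18.] [387. 195.]
side calculator_center 0.79 [506. 126.  23.] [328. 336.]
```

```bash
python3 -m creep '[[[0,0.05,-0.02],[0,0,0],-0.5],[[0,0.03,-0.01],[0,0,0],-0.5],[[0,0,0],[0,0,0],-0.5],[[0,0,0],[0,0,0],-0.5],[[0,-0.2,-0.95],[0,0,0],-0.5],[[0,-0.1,-1],[0,0,0],-0.5],[[0,0,-0.5],[0,0,0],-0.5],[[0,0,0],[0,0,0],-0.5],[[0,0,0],[0,0,0],-0.5],[[0,0,0],[0,0,0],-0.5]]'
python3 - <<'E'
from h import *
c=camera("side"); spots("side",["calculator_center"],c)
c=camera("wrist"); spots("wrist",["calculator_center"],c)
E
```

```text
time_s: 37.5
tcp_pos: [456.5, 19.7, 48.3]
eef_rot: [0.619, 2.269, 1.595]
contact_force: [0.8, -0.3, 0.6]
opening: 0.249
grip_force: 0.0
side calculator_center 0.97 [ 445. -499.   18.] [397. 192.]
side calculator_center 0.77 [504. 124.  15.] [329. 338.]
wrist calculator_center 0.67 [487.  97.  16.] [312. 230.]
```

```bash
python3 -m creep '[[[0,0,-0.5],[0,0,0],-0.5],[[0,0.3,-0.5],[0,0,0],-0.5],[[0,0.7,-0.5],[0,0,0],-0.5],[[0,0.9,-0.3],[0,0,0],-0.5],[[0,0.9,-0.3],[0,0,0],-0.5],[[0,0.9,-0.3],[0,0,0],-0.5],[[0,0.7,0],[0,0,0],-0.5],[[0,0.4,0],[0,0,0],-0.5],[[0,0,0],[0,0,0],-0.5],[[0,0,0],[0,0,0],-0.5]]'
python3 - <<'E'
from h import *
c=camera("top"); a=c["image"][160:340,160:430]
d=camera("side"); b=d["image"][180:400,260:440]
spots("side",["mug","ink_pad","can","stamp_knob","tray_floor"],d)
save("fin.png",np.hstack([cv2.resize(a,(440,293)),cv2.resize(b,(240,293))])) if 0 else save("fin.png",np.hstack([cv2.resize(a,(400,480),interpolation=cv2.INTER_CUBIC),cv2.resize(b,(393,480),interpolation=cv2.INTER_CUBIC)]))
E
```

```text
time_s: 38.53
tcp_pos: [444.2, -1.8, 261.9]
eef_rot: [0.615, 2.271, 1.594]
contact_force: [1.0, -0.4, -0.3]
opening: 0.251
grip_force: 0.0
side mug 0.61 [452. 324.  49.] [330. 417.]
side ink_pad 0.87 [670. 345.  14.] [211. 411.]
side ink_pad 0.53 [452. 325.  49.] [330. 418.]
side can 0.9 [ 700. -281.   82.] [297. 200.]
side stamp_knob 0.71 [ 481. -306.   17.] [375. 225.]
side tray_floor 0.59 [ 468. -316.    7.] [380. 227.]
```

View pics/fin.png

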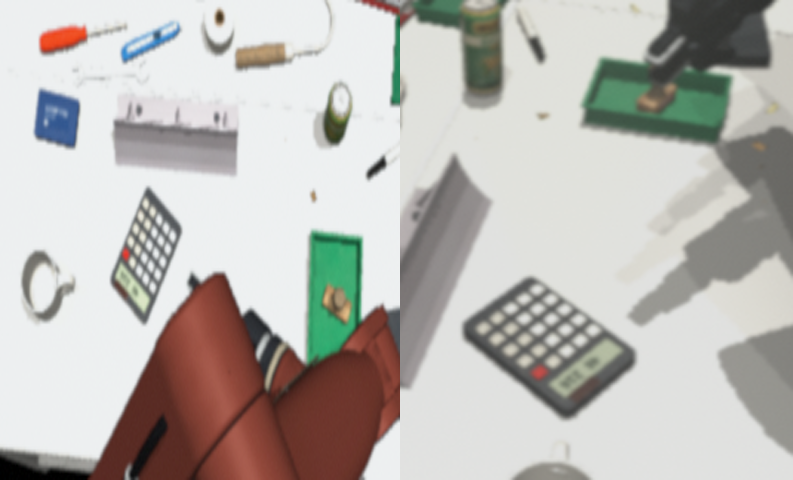

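The calculator lies flat with its keys up at (145,255) left and (548,345) right. The stamp stands upright in the tray, the other things are unmoved, and the gripper is clear.

```bash
python3 -c "
from plant import *
print(hand_in())"
```

```text
the job is handed in; nothing more can be done
None
```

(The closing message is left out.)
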